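# Turn the fruit dish to the pass and hold it for the steward

## Robot

A 6-joint arm with a two-finger parallel gripper is mounted at the origin on the work surface. World frame = base frame: x ahead of the robot, y to its left, z up, the work surface at z = 0. Lengths are in m, angles in rad, forces in N, time in s.
With the tool pointing down it reaches from about 0.35 to 0.85 m from the base axis. Payload 8.1 kg.
Tool frame: the origin (TCP) lies at the very end of the fingers, on their centre line; the grasp point (between the pads) lies 19 mm behind it; z points along the fingers, x is the direction in which the jaws open and shut, and the axes are right-handed (so a half turn about z gives the same grasp; the last joint's range is limited). The gripper opens to 93 mm and grips with 3 to 60 N. Pads are 15 mm wide; open, the fingers measure 128 mm over their backs; the gripper's body (75 mm by 188 mm) begins 65 mm behind the grasp point.
Start: joints at [1.171, 0.13, 1.488, -0, 1.523, -0.085], TCP at [0.186, 0.571, 0.219] pointing down, gripper open.
Joint ranges: [-2.96, 2.96], [-0.89, 2.26], [0.02, 2.5], [-1.34, 4.48], [0, 2.73], [-2.66, 2.66]. Speed limits (rad/s): [2.39, 2.39, 2.79, 3.14, 3.14, 3.14].

## Interface

Orientations are given as a rotation vector (axis times angle).
In Python, from plant import robot gives the robot as it stands. The module is installed in compiled form; this text tells all that it offers.
- The arm moves only by the tool jog_arm, never from a script. Its argument "commands" is one flat list of numbers, 5 for each row, row after row: the gripper's target within -1 to 1 (shut at 1, half-way at 0, fully open at -1), then the shift along the tool's x, y, z in m, then the turn about the tool's z in degrees. A call has 1 to 20 rows; each row shifts and turns the commanded pose from where the row before left it, along the tool's axes as they then stand; what a row does not reach is not made up. A row lasts 1/12 s, in which the tool goes at most 41.7 mm and 7.16 degrees, less where a joint would pass 70% of its speed; a pose out of reach is approached as far as the arm can. A call is refused whole if a number of a shift passes 0.0417 or a number of a turn 7.16, either way. A call with a gripper value outside its range is refused whole. The fingers move at their own pace and stop on an object; "grip_force" is the grip in N (left out, the last holds). Time passes only in rows, so rows that do not move let the fingers close. It gives the time, the measured TCP pose, the force and the opening at its end, in the units of the state.
- robot.read_state(): the state, without advancing time (a new reading comes with each control period).
- robot.read_camera(name): name is "side" or "top" or "wrist"; returns a dict with "img" (384x512x3 uint8, blue, green, red), "vfov" (degrees; the focal length in pixels is half the picture's height over the tangent of half this angle, whatever the lens; pixels are square), "cx", "cy" (the principal point, pixels), "extrinsics" (4x4, takes a point from world to camera coordinates). Camera axes: x right, y down, z forward; pixel columns grow to the right and rows downward; lengths in m; the calibration is good to about 2 mm. A picture is of the moment at which its call begins. There is no depth.
- robot.close_job(): hands the job in, once; it reports no verdict.
Trained networks look in a picture, given as the dict that the camera call returned (one of the last four; its "shot" number tells which), for a name from the list of things; names that differ only in an ending like _2 or _b are one class to them, and where a whole thing is asked for, a point or a joint stands for the part that bears it (a point fixed in the world has none). Each returns a list of dicts, best first, with "score" (0 to 1); they miss things now and then, are a little off and sometimes report something else, mostly with a low value. They report only what shows in the picture. A call takes as long as a camera call. They do not tell look-alikes from the thing itself.
- robot.recognise(thing, picture): "box" ([centre column, centre row, width, height] as shares, 0 to 1, of the picture: columns of its width, rows of its height, round what is visible of it).
- robot.pinpoint(thing, picture): "position" ([row, column] as shares, 0 to 1, of the picture: columns of its width, rows of its height: a listed point, or the origin of a listed thing).
The state is a dict: "t": time; "q": joint angles; "dq": joint speeds; "joint_torque": joint torques, N m; "tool_pos": TCP position; "orientation": TCP orientation; "force": force on the tool from outside, world axes, zero at the start; "wrist_torque": the same for the moment, N m; "opening": finger opening in m.
Only numpy, scipy, OpenCV 4.12 (cv2) and the standard library are available. Lean on these libraries where they do the work, as an engineer would, in place of code of your own. Each camera call takes 0.05 s, during which the arm holds its last target.

## Task

Take the white fruit dish by the black grip of its arched handle and lift it straight up clear of the counter; then carry it over the round green mat and turn it about a quarter turn, so that its blue tab points the same way as the mat's yellow pointer. Keep the dish level and the orange in its middle all the while, and leave everything else on the counter alone. Do not set it down: finish while holding the dish still and level, centred over the mat with its underside about 10 cm above it.

Things in the scene. Friction and masses are not known exactly. Their poses are not given: they have to be found in the camera images.
- dish_grip (a point): centre of the black grip bar at the top of the fruit dish's arched handle, where to take hold from above. The bar is 16 mm wide (along the dish's x), 72 mm long (along the dish's y) and 22 mm tall; its centre is 140 mm above the dish's underside and right over the dish's centre, so dish and orange hang balanced below it. Axes as the dish's. The orange's top is about 60 mm below this point.
- dish: loose white fruit dish, 200 mm across, a shallow cone (sides rising 6 degrees) 22 mm high at the rim, with a fixed (rigid) steel arch handle in the dish's y-z plane rising from the rim at y = +-98 mm, and a blue thumb tab at the rim; 0.3 to 0.5 kg. Origin: centre of the underside; x points to the blue tab, z up. It starts flat on the counter (origin height 0), its tab roughly a quarter turn anticlockwise (seen from above) from the mat's pointer.
- dish_tab (a point): middle of the outer edge of the blue thumb tab (44 mm wide, 6 mm thick), 140 mm from the dish's centre along the dish's x, 19 mm above its underside
- orange_center (a point): centre of the loose orange, a ball 66 mm across, 0.12 to 0.2 kg, free to roll in the dish; at rest in the middle its centre is 45 mm above the dish's underside. It rolls outward when the dish is tilted or jerked.
- pass_mat: fixed flat round green mat with a dark edge, 180 mm across, 3 mm thick, lying on the counter, with a yellow stripe from near its centre to a yellow bar at its rim: the pointer. Origin: centre of the underside on the counter; x points along the yellow pointer, z up.
- mat_pointer (a point): outer end of the mat's yellow pointer, 120 mm from the mat's centre along its x
- mixing_bowl: bystander, to be left alone: open aluminium bowl, 140 mm across, 70 mm high; origin at the centre of its underside
- ramekin: bystander, to be left alone: small blue ceramic cup, 76 mm across, 45 mm high; origin at the centre of its underside
- oil_bottle: bystander, to be left alone: green glass bottle, 56 mm across, 200 mm high; origin at the centre of its underside
- spice_jar: bystander, to be left alone: amber jar with a red cap, 64 mm across, 95 mm high; origin at the centre of its underside
- pepper_mill: bystander, to be left alone: dark turned wooden mill, 56 mm across, 156 mm high; origin at the centre of its underside
- mug: bystander, to be left alone: white mug with a side handle, 80 mm across, 90 mm high; origin at the centre of its underside
- spoon: bystander, to be left alone: steel spoon lying flat, 150 mm long; origin in its middle
Mind the look-alikes: they are no part of the job. Leave any grey or pink look-alike of the pass_mat alone.

How it is judged:
On the way, in this order (a step that is already met when the one before it is completed fails the run):
1. the dish is lifted clear of the counter, level, with the orange in it, before it has been turned (height (world z) of dish above 0.03 m and angle between the x axis of dish and the x axis of pass_mat, either way round above 0.7 rad and horizontal distance between orange_center and dish below 0.04 m and contact force between the fingers and dish above 1 N), for 0.1 s.
2. the dish is over the mat, turned so that its blue tab points along the yellow pointer, level, with the orange in the middle (horizontal distance between dish and pass_mat below 0.035 m and angle between the x axis of dish and the x axis of pass_mat, either way round below 0.17 rad and x of dish_tab in the frame of pass_mat above 0.06 m and height (world z) of dish between 0.05 and 0.16 m and angle between dish's own z axis and vertical below 0.1 rad and horizontal distance between orange_center and dish below 0.018 m and height (world z) of orange_center above 0.06 m), for 0.2 s.
At the end, for the whole second after the job is handed in: the fingers hold the dish at rest above the mat: centres within 35 mm seen from above, underside 50 to 160 mm above the counter, tab within 10 degrees of the pointer's direction, tilt under 6 degrees, orange within 18 mm of the dish's centre (all of step 2 and contact force between the fingers and dish above 2 N and linear speed of dish below 0.03 m/s and angular speed of dish below 0.15 rad/s); the arm keeps its last pose, push and grip.
It fails at once if the orange rolled away from the middle of the dish (more than 40 mm) or out of it (horizontal distance between orange_center and dish above 0.04 m).
It fails at once if the dish was tilted by more than 12 degrees (angle between dish's own z axis and vertical above 0.21 rad).
It fails at once if something else on the counter was pushed aside or tipped over (distance of any of mixing_bowl, ramekin, oil_bottle, spice_jar, pepper_mill, mug, spoon from where it was at the start of the episode above 0.02 m or angle between any of mixing_bowl, ramekin, oil_bottle, spice_jar, pepper_mill, mug's own z axis and vertical above 0.5 rad).
It also fails if it takes over 56 s, if anything falls off the work surface, if the arm or the gripper's body presses on something with over 40 N, if the wrist force passes 120 N, or if a joint passes its speed limit or range.

## Working session

There is one attempt and no reset: what is moved stays moved. The work goes in short steps, Python scripts to look and compute and a tool call to move; the robot and the scene stay as the last step left them, time stands still between calls to the robot, and variables do not carry over. Pictures are saved under pics/ and viewed, and the job is handed in when it is done.

Besides the shell and the picture viewer there is one more tool, called as name(argument=value, ...), one argument or row to a line, values as JSON. jog_arm: Moves the arm, as the interface text tells. Its arguments: {"type":"object","properties":{"commands":{"type":"array"},"grip_force":{"type":"number"}},"required":["commands"]}

```bash
mkdir -p pics
cat > h.py <<'E'
from plant import robot
import numpy as np, cv2
from scipy.spatial.transform import Rotation as R
def f(p): return p['img'].shape[0]/2/np.tan(np.radians(p['vfov'])/2)
def ray(p,u,v):
    E=np.array(p['extrinsics']);Rm=E[:3,:3];c=-Rm.T@E[:3,3]
    d=Rm.T@np.array([(u-p['cx'])/f(p),(v-p['cy'])/f(p),1]);return c,d/np.linalg.norm(d)
def atz(p,u,v,z):
    c,d=ray(p,u,v);return c+d*(z-c[2])/d[2]
def proj(p,X):
    E=np.array(p['extrinsics']);x=E[:3,:3]@np.array(X)+E[:3,3];return x[0]/x[2]*f(p)+p['cx'],x[1]/x[2]*f(p)+p['cy']
def tri(rs):
    A=np.zeros((3,3));b=np.zeros(3);
    for c,d in rs:
        M=np.eye(3)-np.outer(d,d);A+=M;b+=M@c
    X=np.linalg.solve(A,b);return X,[np.linalg.norm((np.eye(3)-np.outer(d,d))@(X-c)) for c,d in rs]
E
python3 - <<'E'
from h import *
s=robot.read_state();print(s)
P={}
for n in ['top','side','wrist']:
    p=robot.read_camera(n);cv2.imwrite(f'pics/{n}0.png',p['img']);P[n]=p
    print(n,p['vfov'],p['cx'],p['cy'],np.round(p['extrinsics'],3).tolist())
    for t in ['dish_grip','dish','dish_tab','orange_center','pass_mat','mat_pointer']:
        print(t,[(round(r['position'][1]*512,1),round(r['position'][0]*384,1),round(r['score'],2)) for r in robot.pinpoint(t,p)][:4])
E
```

```text
{'t': 0.0, 'q': array([ 1.17059674e+00,  1.31131282e-01,  1.48927587e+00, -1.76385208e-05,
        1.52295699e+00, -8.54046714e-02]), 'dq': array([ 0.00077541,  0.00123952, -0.00180664,  0.00065736, -0.00101456,
        0.00086405]), 'joint_torque': array([-4.72537329e-05, -5.59850371e+01, -4.91758204e+01,  7.65574817e-02,
        3.57308064e-02, -1.11996906e-04]), 'tool_pos': array([0.18554466, 0.57000933, 0.21760714]), 'orientation': array([ 2.54143469e+00,  1.84522823e+00, -2.36798012e-03]), 'force': array([ 0.21840884,  0.26993743, -0.37960084]), 'wrist_torque': array([-0.0250655 , -0.02006996,  0.02880514]), 'opening': 0.09296150854746851}
top 47.928302283408655 255.80527556153444 196.86596657237317 [[-0.003, -1.0, -0.011, -0.003], [-0.991, 0.004, -0.131, 0.52], [0.131, 0.01, -0.991, 1.649], [0.0, 0.0, 0.0, 1.0]]
dish_grip [(293.2, 194.5, 0.81)]
dish [(292.7, 197.0, 0.6)]
dish_tab [(253.7, 190.2, 0.88), (131.8, 247.3, 0.55)]
orange_center [(290.9, 198.0, 0.74), (294.9, 193.7, 0.57)]
pass_mat [(187.3, 278.1, 0.81), (202.6, 206.2, 0.66), (132.8, 171.6, 0.26)]
mat_pointer [(193.2, 
[... 175 characters left out ...]
0.165], [0.161, 0.755, -0.635, 1.504], [0.0, 0.0, 0.0, 1.0]]
dish_grip [(265.5, 216.2, 0.6)]
dish [(269.4, 245.8, 0.79)]
dish_tab [(268.4, 212.2, 0.77), (255.8, 353.4, 0.41)]
orange_center [(269.5, 237.3, 0.75), (265.7, 246.3, 0.59), (233.1, 183.6, 0.58), (261.8, 213.3, 0.25)]
pass_mat [(236.8, 181.4, 0.84), (164.9, 184.1, 0.7), (295.3, 156.5, 0.55)]
mat_pointer [(326.3, 162.1, 0.92), (266.9, 180.3, 0.74), (190.8, 187.2, 0.67)]
wrist 63.04646993497588 256.7309294303984 190.27515560505796 [[0.31, 0.951, 0.0, -0.6], [0.91, -0.297, 0.288, -0.033], [0.274, -0.089, -0.957, 0.392], [0.0, 0.0, 0.0, 1.0]]
dish_grip []
dish []
dish_tab []
orange_center []
pass_mat [(44.0, 257.3, 0.62)]
mat_pointer []
```

View pics/top0.png

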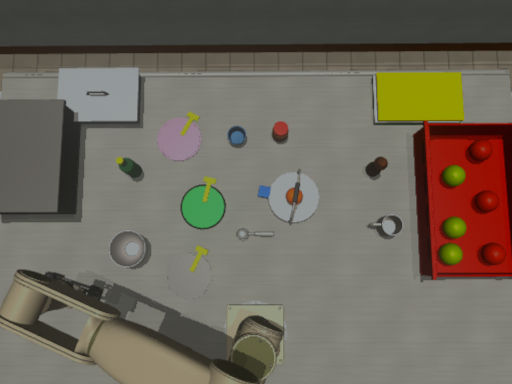

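View pics/side0.png

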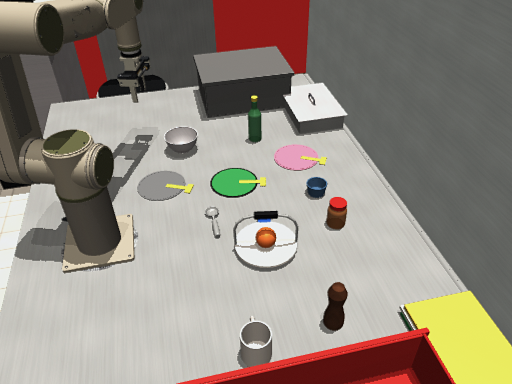

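View pics/wrist0.png

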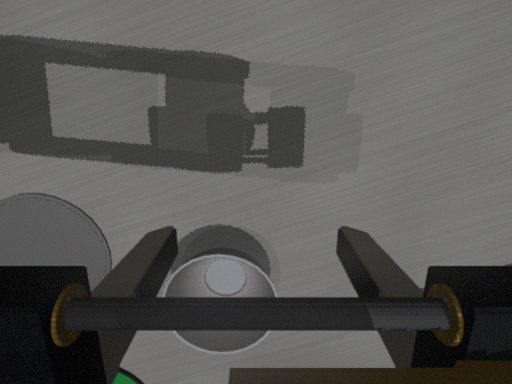

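Top view: the green mat is at (203,206), with its pointer going up to about (209,180). The look-alikes are grey at (189,276) and pink (180,139), both not wanted. The dish is at (293,197), with its tab at (264,192) and grip at about (296,194). The only other white round things are the mug at (389,226) and the bowl at (128,249). Next I measure and check with a crop.

Run:
```python
from h import *
def cen(m,big=True):
    n,l,st,c=cv2.connectedComponentsWithStats(m.astype(np.uint8)); i=1+np.argmax(st[1:,4]); return c[i],st[i]
T=robot.read_camera('top');S=robot.read_camera('side')
for n,p in (('top',T),('side',S)):
    print(n,{t:[(round(r['position'][1]*512,1),round(r['position'][0]*384,1),round(r['score'],2)) for r in robot.pinpoint(t,p)][:4] for t in ['dish_grip','dish','dish_tab','orange_center','pass_mat','mat_pointer','spoon','ramekin','spice_jar','mixing_bowl','oil_bottle','pepper_mill','mug']})
    h=cv2.cvtColor(p['img'],cv2.COLOR_BGR2HSV);H,Sa,V=[h[...,i].astype(int) for i in range(3)]
    box=np.zeros(H.shape,bool)
    if n=='top': box[170:235,175:330]=1
    else: box[160:275,205:305]=1
    g=box&(H>45)&(H<80)&(Sa>120); b=box&(H>100)&(H<125)&(Sa>120); y=box&(H>22)&(H<35)&(Sa>120); o=box&(H<14)&(Sa>150)&(V>80)
    k=box&(V<45)
    for nm,m in (('green',g),('blue',b),('yellow',y),('orange',o),('black',k)):
        if m.any():
            c,s=cen(m); print(nm,c.round(1),s, [atz(p,*c,z)[:2].round(4).tolist() for z in (0.003,0.02,0.045,0.14)])
    if g.any():
        pts=cv2.findNonZero((g|y).astype(np.uint8))
        cs,_=cv2.findContours((g).astype(np.uint8),cv2.RETR_EXTERNAL,cv2.CHAIN_APPROX_NONE)
        c=max(cs,key=cv2.contourArea)[:,0]; W=np.array([atz(p,u,v,.003)[:2] for u,v in cv2.convexHull(c)[:,0]])
        A=np.c_[2*W,np.ones(len(W))];x=np.linalg.lstsq(A,(W**2).sum(1),rcond=None)[0];print('mat',x[:2],np.sqrt(x[2]+x[0]**2+x[1]**2))
    yy=np.argwhere(y)
    if len(yy): W=np.array([atz(p,u,v,.004)[:2] for v,u in yy]);print('yellow far',W[np.argsort(np.linalg.norm(W-x[:2],axis=1))[-5:]].round(3).tolist())
cv2.imwrite('pics/c.png',np.hstack([cv2.resize(T['img'][150:250,170:330],None,fx=3,fy=3,interpolation=2)[:300,:480],cv2.resize(S['img'][150:275,200:305],(252,300),interpolation=2)]))
```

```text
top {'dish_grip': [(293.4, 192.2, 0.59), (202.9, 210.0, 0.24)], 'dish': [(292.5, 196.5, 0.87)], 'dish_tab': [(256.5, 189.9, 0.56), (137.6, 172.3, 0.22)], 'orange_center': [(294.9, 196.4, 0.43)], 'pass_mat': [(176.4, 140.6, 0.89), (190.0, 273.5, 0.83)], 'mat_pointer': [(208.9, 177.3, 0.91), (202.3, 246.3, 0.84), (193.5, 116.0, 0.76)], 'spoon': [(254.4, 234.0, 0.6)], 'ramekin': [(235.3, 139.3, 0.67)], 'spice_jar': [(280.0, 140.8, 0.63), (237.3, 138.7, 0.6)], 'mixing_bowl': [(131.1, 250.7, 0.75)], 'oil_bottle': [(136.2, 171.5, 0.59)], 'pepper_mill': [(373.3, 172.0, 0.69), (132.0, 250.2, 0.47)], 'mug': [(383.3, 229.2, 0.94), (206.5, 210.1, 0.66), (296.2, 188.3, 0.62)]}
green [202.3 207.3] [ 182  186   42   42 1332] [[0.4838, 0.2077], [0.482, 0.2054], [0.4793, 0.2021], [0.4689, 0.1892]]
blue [263.9 191.2] [258 186  12  12 107] [[0.5471, -0.0366], [0.5446, -0.0365], [0.541, -0.0362], [0.5271, -0.0354]]
yellow [207.9 186. ] [203 177  13  25 132] [[0.5691, 0.1868], [0.5664, 0.1847], [0.5625, 0.1816], [0.5474, 0.1699]]
orange [289.9 195.4] [287 189   8  15  65] [[0.5297, -0.1396], [0.5274, -0
[... 815 characters left out ...]
[212 168  45  28 935] [[0.4861, 0.2049], [0.4828, 0.1834], [0.478, 0.1518], [0.4598, 0.0317]]
blue [264.1 219.5] [258 218  13   4  49] [[0.5505, -0.0276], [0.5463, -0.0454], [0.54, -0.0716], [0.516, -0.1711]]
yellow [255.1 181.2] [239 177  27   9 112] [[0.5685, 0.1881], [0.564, 0.1668], [0.5572, 0.1356], [0.5317, 0.0169]]
orange [265.6 237.1] [256 227  20  21 297] [[0.535, -0.111], [0.5309, -0.1274], [0.525, -0.1517], [0.5024, -0.2438]]
black [265.5 214.7] [254 211  24   9 158] [[0.5612, -0.0049], [0.5567, -0.023], [0.5502, -0.0497], [0.5253, -0.1513]]
mat [0.48976053 0.20734039] 0.08525998178591081
yellow far [[0.609, 0.197], [0.601, 0.161], [0.599, 0.155], [0.543, -0.014], [0.566, -0.019]]
```

View pics/c.png

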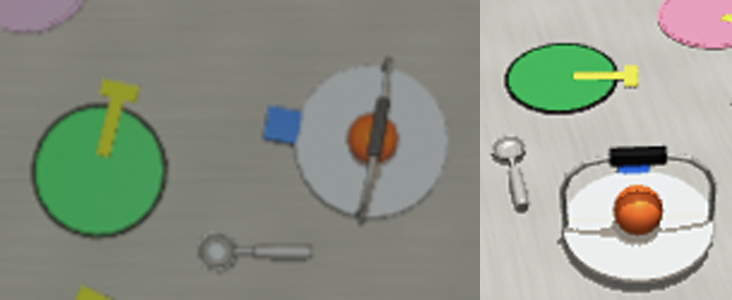

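The crop confirms the choice: green mat with its pointer, white dish with the blue tab, and the black bar crossing over the orange. I'm moving above the grip to look from the wrist.

jog_arm(
  commands=[-1,-0.02,0.019,-0.004,0,-1,-0.03,0.0285,-0.004,0,-1,-0.03,0.0285,-0.004,0,-1,-0.03,0.0285,-0.004,0,-1,-0.03,0.0285,-0.004,0,-1,-0.03,0.0285,-0.004,0,-1,-0.03,0.0285,-0.004,0,-1,-0.03,0.0285,-0.004,0,-1,-0.03,0.0285,-0.004,0,-1,-0.03,0.0285,-0.004,0,-1,-0.03,0.0285,0,0,-1,-0.03,0.0285,0,0,-1,-0.03,0.0285,0,0,-1,-0.03,0.0285,0,0,-1,-0.03,0.0285,0,0,-1,-0.03,0.0285,0,0,-1,-0.03,0.0285,0,0,-1,-0.03,0.0285,0,0,-1,-0.02,0.019,0,0,-1,0,0,0,0],
  grip_force=40,
)

```text
t: 4.12
tool_pos: [0.5133, -0.119, 0.258]
orientation: [2.545, 1.84, -0.002]
force: [0.7, -0.0, 0.1]
opening: 0.0929
```

Run:
```python
from h import *
s=robot.read_state();print(s['t'],s['tool_pos'],R.from_rotvec(s['orientation']).as_matrix().round(3).tolist(),np.degrees(s['q'][5]))
for n in ('wrist','side','top'):
    p=robot.read_camera(n)
    cv2.imwrite(f'pics/{n}1.png',p['img'])
    print(n,{t:[(round(r['position'][1]*512,1),round(r['position'][0]*384,1),round(r['score'],2)) for r in robot.pinpoint(t,p)][:4] for t in ['dish_grip','dish','dish_tab','orange_center']})
```

```text
4.1167 [ 0.51327872 -0.11899553  0.25800996] [[0.314, 0.95, -0.0], [0.95, -0.314, -0.001], [-0.002, 0.0, -1.0]] -90.28352118282638
wrist {'dish_grip': [], 'dish': [(236.2, 175.7, 0.85), (234.8, 178.3, 0.48)], 'dish_tab': [(337.6, 160.5, 0.71), (234.3, 178.3, 0.24)], 'orange_center': [(230.7, 180.9, 0.83)]}
side {'dish_grip': [(263.5, 214.4, 0.61)], 'dish': [], 'dish_tab': [(265.1, 214.1, 0.56)], 'orange_center': [(266.6, 233.6, 0.79), (182.9, 148.5, 0.53)]}
top {'dish_grip': [(293.0, 192.4, 0.77), (260.5, 189.9, 0.52)], 'dish': [(288.6, 195.9, 0.65)], 'dish_tab': [(373.9, 171.9, 0.33)], 'orange_center': [(296.4, 195.5, 0.4)]}
```

View pics/wrist1.png

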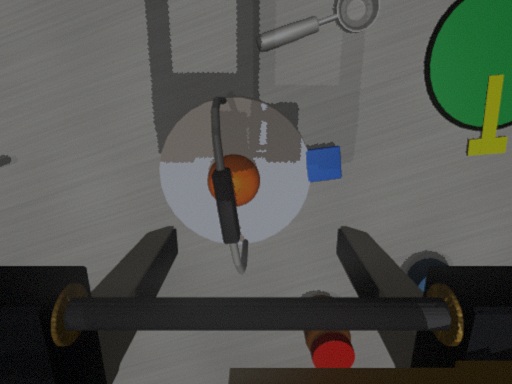

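Wrist view: the black bar runs from (222,170) to (231,240), the tab's outer edge is at about (341,163), and the orange is at (234,180). I'll triangulate from these.

Run:
```python
from h import *
W=robot.read_camera('wrist');S=robot.read_camera('side');T=robot.read_camera('top')
a=cv2.cvtColor(W['img'],cv2.COLOR_BGR2GRAY)
m=(a<45).astype(np.uint8);m[:150]=0;m[255:]=0;m[:,:195]=0;m[:,260:]=0
m=cv2.morphologyEx(m,cv2.MORPH_OPEN,np.ones((7,7)))
n,l,st,c=cv2.connectedComponentsWithStats(m);i=1+np.argmax(st[1:,4]);print('wrist bar',c[i],st[i])
gw=c[i]
r=cv2.minAreaRect(cv2.findNonZero((l==i).astype(np.uint8)));print(r)
gs=(265.5,214.7)
X,e=tri([ray(W,*gw),ray(S,*gs)]);print('grip WS',X,e)
X,e=tri([ray(W,*gw),ray(S,*gs),ray(T,296.7,192.3)]);print('grip WST',X,e)
for z in(.14,.148):print(z,atz(W,*gw,z),atz(S,*gs,z),atz(T,296.7,192.3,z))
ends=[atz(W,*p,.15) for p in ((222,170),(231,240))];print(ends,np.degrees(np.arctan2(*(ends[0]-ends[1])[1::-1])))
h=cv2.cvtColor(W['img'],cv2.COLOR_BGR2HSV)
b=((h[...,0]>100)&(h[...,0]<125)&(h[...,1]>120)).astype(np.uint8);b[200:]=0
q=cv2.boxPoints(cv2.minAreaRect(cv2.findNonZero(b)));q=np.array([atz(W,*p,.02)[:2] for p in q]);print('tab',q.round(4).tolist(),q.mean(0))
o=((h[...,0]<14)&(h[...,1]>150)).astype(np.uint8);o[250:]=0
(cx,cy),rr=cv2.minEnclosingCircle(cv2.findNonZero(o));print('orange',cx,cy,rr,atz(W,cx,cy,.045))
# dish rim ellipse
feet=[atz(W,*p,.025)[:2] for p in((219,101),(241,270))];print('feet',feet,np.mean(feet,0))
s=robot.read_state();print(s['tool_pos'])
# mat + pointer in wrist
y=((h[...,0]>22)&(h[...,0]<35)&(h[...,1]>120)).astype(np.uint8);y[200:]=0;y[:,:440]=0
pts=np.array([atz(W,*p[0],.004)[:2] for p in cv2.findNonZero(y)])
print('yellow cent',pts.mean(0));
```

```text
wrist bar [218.26153846 187.2       ] [208 171  22  34 585]
((218.25677490234375, 187.54052734375), (32.386600494384766, 19.070281982421875), 80.53767395019531)
grip WS [ 0.5145535  -0.15076881  0.13711402] [np.float64(0.011109015965964968), np.float64(0.011109015965965273)]
grip WST [ 0.51716847 -0.15265779  0.13819588] [np.float64(0.014067001206743604), np.float64(0.00833365213606586), np.float64(0.006203279750847228)]
0.14 [ 0.50245521 -0.14939869  0.14      ] [ 0.52527711 -0.15128148  0.14      ] [ 0.5225851  -0.15521281  0.14      ]
0.148 [ 0.50055965 -0.14770803  0.148     ] [ 0.52318226 -0.15983063  0.148     ] [ 0.52144123 -0.15453259  0.148     ]
[array([ 0.48597838, -0.13855732,  0.15      ]), array([ 0.55367787, -0.15379145,  0.15      ])] 167.3182166964902
tab [[0.5414, -0.0765], [0.3829, 0.1091], [0.4185, 0.1432], [0.5867, -0.0406]] [0.48235282 0.0337703 ]
orange 229.5 181.75 25.383411407470703 [ 0.52263045 -0.15359052  0.045     ]
feet [array([ 0.42630808, -0.13499431]), array([ 0.65701617, -0.18521138])] [ 0.54166213 -0.16010284]
[ 0.51227799 -0.11421086  0.25861939]
yellow cent [0.56491778 0.18615053]
```

Run:
```python
from h import *
for k in range(3): s=robot.read_state();print(s['t'],s['tool_pos'],np.abs(s['dq']).max())
W=robot.read_camera('wrist');S=robot.read_camera('side');T=robot.read_camera('top')
import pickle;pickle.dump((W,S,T),open('shot.pkl','wb'))
c=cv2.resize(W['img'][90:280,150:350],None,fx=3,fy=3,interpolation=cv2.INTER_CUBIC)
cv2.imwrite('pics/c2.png',cv2.convertScaleAbs(c,alpha=1.8))
d=np.hstack([cv2.resize(S['img'][195:275,225:305],(400,400),interpolation=2),cv2.resize(T['img'][165:225,255:315],(400,400),interpolation=2)])
cv2.imwrite('pics/c3.png',cv2.convertScaleAbs(d,alpha=1.5))
h=cv2.cvtColor(W['img'],cv2.COLOR_BGR2HSV)
b=((h[...,0]>100)&(h[...,0]<125)&(h[...,1]>120)).astype(np.uint8);b[200:]=0;b[:,:290]=0;b[:,350:]=0
r=cv2.minAreaRect(cv2.findNonZero(b));print(r)
q=np.array([atz(W,*p,.02)[:2] for p in cv2.boxPoints(r)]);print('tab',q.round(4).tolist(),q.mean(0))
```

```text
5.0167 [ 0.51227799 -0.11421086  0.25861939] 0.0017471226045355885
5.0167 [ 0.51227799 -0.11421086  0.25861939] 0.0017471226045355885
5.0167 [ 0.51227799 -0.11421086  0.25861939] 0.0017471226045355885
((319.7986145019531, 165.2883758544922), (32.189762115478516, 34.000797271728516), 83.2901611328125)
tab [[0.5184, -0.0557], [0.527, -0.0126], [0.5703, -0.0182], [0.5616, -0.0626]] [ 0.54432855 -0.03728958]
```

View pics/c2.png

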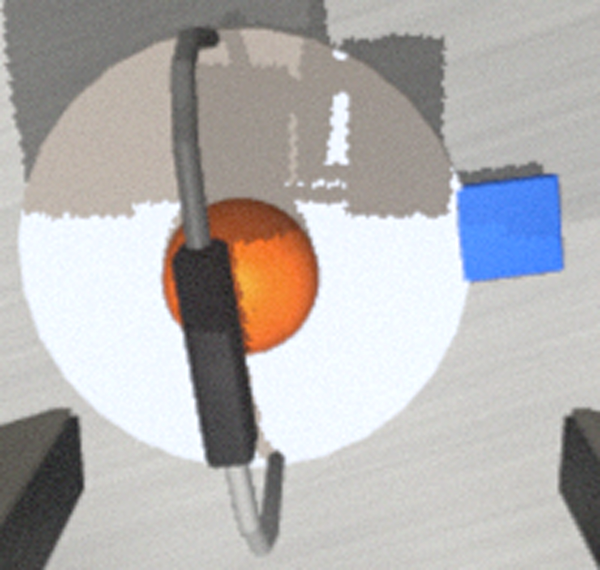

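View pics/c3.png

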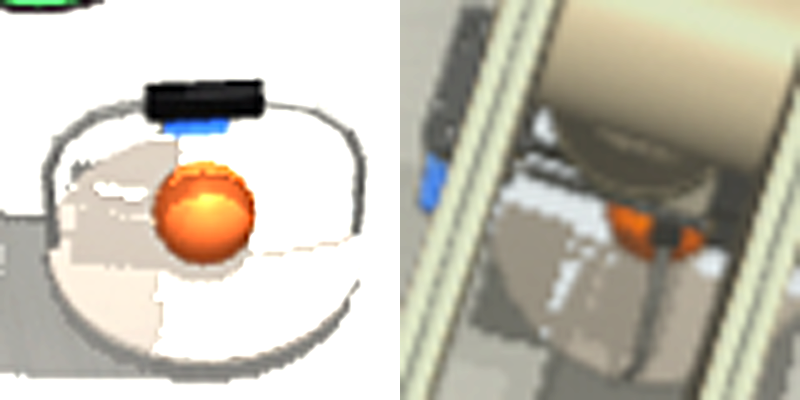

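Run:
```python
from h import *
import pickle;W,S,T=pickle.load(open('shot.pkl','rb'))
w=lambda x,y:(150+x/3-.3,90+y/3-.3)
X,e=tri([ray(W,*w(217,354)),ray(S,265.7,214.9)]);print('grip',X,e)
print('top first', [atz(T,296.7,192.3,z)[:2].round(4).tolist() for z in(.14,.15)])
# rim fit at z=.022
pts=[(20,240),(60,140),(130,60),(240,28),(350,55),(440,150),(467,290),(420,385),(340,445),(120,420),(50,340)]
Q=np.array([atz(W,*w(*p),.022)[:2] for p in pts]);A=np.c_[2*Q,np.ones(len(Q))];x=np.linalg.lstsq(A,(Q**2).sum(1),rcond=None)[0];c=x[:2]
print('dish c',c,np.sqrt(x[2]+c@c),(np.linalg.norm(Q-c,axis=1)).round(3))
t=[atz(W,*w(*p),.022)[:2] for p in((458,186),(556,176),(563,269),(466,281))];t=np.array(t)
print('tab edge dir',np.degrees(np.arctan2(*(t[1]-t[0])[::-1])),np.degrees(np.arctan2(*(t[2]-t[3])[::-1])),'side dir',np.degrees(np.arctan2(*(t[2]-t[1])[::-1])),'outer mid',(t[1]+t[2])/2)
v=(t[1]+t[2])/2-c;print('c->tab',np.degrees(np.arctan2(v[1],v[0])),np.linalg.norm(v))
for z in (.14,.151):
  a=atz(W,*w(200,245),z);b=atz(W,*w(230,463),z);print('bar dir',np.degrees(np.arctan2(*(a-b)[1::-1])),np.linalg.norm(a-b),(a+b)/2)
print('orange',atz(W,*w(241,276),.045))
```

```text
grip [ 0.52419951 -0.15311406  0.1403401 ] [np.float64(0.0013145832043146624), np.float64(0.0013145832043147672)]
top first [[0.5226, -0.1552], [0.5212, -0.1544]]
dish c [ 0.52248457 -0.15187114] 0.0979792707930214 [0.1   0.095 0.098 0.099 0.099 0.097 0.099 0.098 0.098 0.098 0.098]
tab edge dir 77.85056068669186 79.31187956708841 side dir -9.667958598779519 outer mid [ 0.54859151 -0.01658175]
c->tab 79.07782162845366 0.13778530605965822
bar dir 167.5002060663464 0.07505774045116209 [ 0.52403302 -0.15405241  0.14      ]
bar dir 167.50020606634638 0.07215957885565893 [ 0.52059386 -0.15155314  0.151     ]
orange [ 0.52271299 -0.15306863  0.045     ]
```

Grip at (0.523, −0.153, 0.140), dish yaw about 79°. Next: align, partly descend and recheck.

jog_arm(
  commands=[-1,-0.0165,0.0112,0.0,0,-1,-0.0166,0.0111,0.0,0,-1,0,0,0.02,-7,-1,0,0,0.03,0,-1,0,0,0.02,0,-1,0,0,0.01,0,-1,0,0,0,0,-1,0,0,0,0,-1,0,0,0,0,-1,0,0,0,0],
)

```text
t: 6.0
tool_pos: [0.5244, -0.153, 0.1807]
orientation: [2.423, 1.996, 0.002]
force: [1.4, 0.8, 0.4]
opening: 0.093
```

Run:
```python
from h import *
W=robot.read_camera('wrist')
s=robot.read_state();M=R.from_rotvec(s['orientation']).as_matrix();print(s['t'],s['tool_pos'],np.degrees(np.arctan2(M[1,0],M[0,0])),s['force'])
cv2.imwrite('pics/w2.png',cv2.convertScaleAbs(W['img'],alpha=1.6))
for x in (-.035,.0,.035):
  print(proj(W,s['tool_pos']+M@[0,x,0]+[0,0,.0]))
print('grip proj',proj(W,[.523,-.153,.151]))
```

```text
6.05 [ 0.52427957 -0.15294627  0.18055765] 78.96947663738308 [ 0.51117705  0.04271683 -0.38843503]
(np.float64(256.96196312303096), np.float64(183.36844407086267))
(np.float64(256.9497977544161), np.float64(241.14750657164137))
(np.float64(256.9389069225393), np.float64(292.87319410486305))
grip proj (np.float64(256.49074483959964), np.float64(219.836112088253))
```

View pics/w2.png

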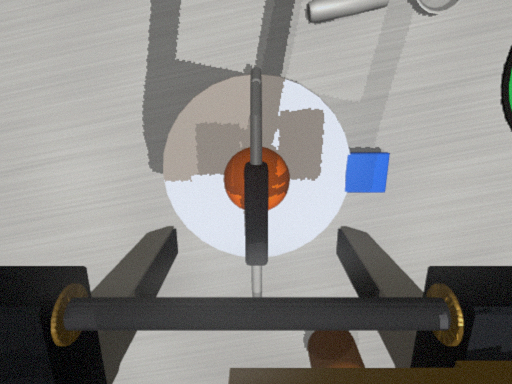

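The bar is vertical and centred at column 256 between the fingers. I'm descending and closing.

jog_arm(
  commands=[-1,0,0,0.015,0,-1,0,0,0.02,0,-1,0,0,0.015,0,-1,0,0,0.0095,0,-1,0,0,0,0,-1,0,0,0,0,-1,0,0,0,0,0.5,0,0,0,0,0.6,0,0,0,0,0.7,0,0,0,0,0.8,0,0,0,0,1,0,0,0,0,1,0,0,0,0,1,0,0,0,0,1,0,0,0,0,1,0,0,0,0,1,0,0,0,0],
  grip_force=45,
)

```text
t: 7.47
tool_pos: [0.5232, -0.1526, 0.1191]
orientation: [-2.425, -1.998, 0.0]
force: [0.6, 0.1, 0.8]
opening: 0.0307
```

Run:
```python
from h import *
W=robot.read_camera('wrist');S=robot.read_camera('side')
s=robot.read_state();M=R.from_rotvec(s['orientation']).as_matrix();print(s['t'],s['tool_pos'],np.degrees(np.arctan2(M[1,0],M[0,0])),s['force'],s['opening'])
cv2.imwrite('pics/w3.png',np.hstack([cv2.resize(W['img'],(400,300)),cv2.resize(S['img'][150:290,170:357],(400,300),interpolation=2)]))
```

```text
7.5667 [ 0.52323014 -0.15259547  0.11911495] 78.96288350808531 [0.86754972 0.04677326 0.08386378] 0.023028865387776983
```

View pics/w3.png

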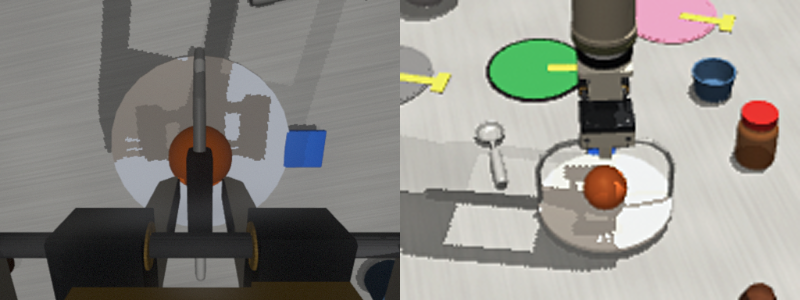

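The fingers are still closing around the bar, and the dish and orange are undisturbed. I'm letting them finish.

jog_arm(
  commands=[1,0,0,0,0,1,0,0,0,0,1,0,0,0,0,1,0,0,0,0,1,0,0,0,0],
)

```text
t: 7.98
tool_pos: [0.5232, -0.1526, 0.1191]
orientation: [-2.425, -1.997, 0.0]
force: [0.9, -0.5, -1.4]
opening: 0.0157
```

jog_arm(
  commands=[1,0,0,-0.001,0,1,0,0,-0.002,0,1,0,0,-0.003,0,1,0,0,-0.005,0,1,0,0,-0.007,0,1,0,0,-0.008,0,1,0,0,-0.008,0,1,0,0,-0.008,0,1,0,0,-0.008,0,1,0,0,-0.008,0,1,0,0,-0.008,0,1,0,0,-0.008,0,1,0,0,-0.008,0,1,0,0,-0.007,0,1,0,0,-0.006,0,1,0,0,-0.005,0,1,0,0,-0.003,0,1,0,0,-0.002,0,1,0,0,0,0,1,0,0,0,0],
)

```text
t: 9.65
tool_pos: [0.5231, -0.1526, 0.2239]
orientation: [-2.424, -1.997, 0.0]
force: [-0.4, -0.6, -5.4]
opening: 0.0159
```

Run:
```python
from h import *
W=robot.read_camera('wrist');S=robot.read_camera('side')
s=robot.read_state();M=R.from_rotvec(s['orientation']).as_matrix();print(s['t'],s['tool_pos'],np.degrees(np.arctan2(M[1,0],M[0,0])),s['force'],s['wrist_torque'],s['opening'])
cv2.imwrite('pics/w4.png',np.hstack([cv2.resize(W['img'],(400,300)),cv2.resize(S['img'][130:270,170:357],(400,300),interpolation=2)]))
```

```text
9.75 [ 0.5229868  -0.15253222  0.22360492] 78.96195365434156 [ 0.90393395 -0.41887744 -5.10868552] [ 0.03523396 -0.02327192 -0.00329281] 0.01585076616304666
```

View pics/w4.png

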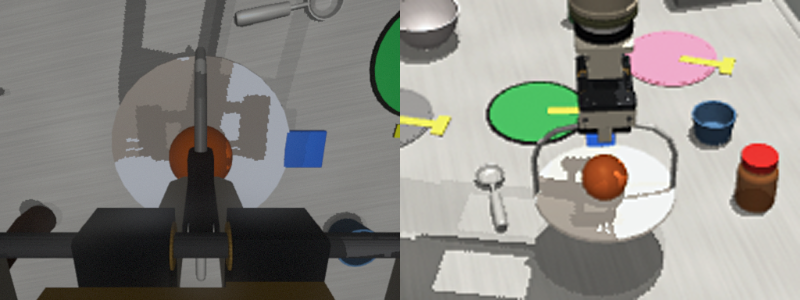

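Lifted 105 mm, level, orange central in both views, opening 15.9 mm. While the pointer is unobstructed I'll refine the mat pose from several shots.

Run:
```python
from h import *
import pickle;W,S,T=pickle.load(open('shot.pkl','rb'))
S2=robot.read_camera('side')
T0=dict(T);T0['img']=cv2.imread('pics/top0.png')
def hsv(p):h=cv2.cvtColor(p['img'],cv2.COLOR_BGR2HSV);return [h[...,i].astype(int) for i in range(3)]
for n,p,bx in(('W',W,(0,165,420,512)),('T0',T0,(170,235,175,235)),('S',S2,(160,200,205,270))):
    H,Sa,V=hsv(p);b=np.zeros(H.shape,bool);b[bx[0]:bx[1],bx[2]:bx[3]]=1
    g=b&(H>45)&(H<80)&(Sa>120);y=b&(H>22)&(H<35)&(Sa>110)
    for z in (.003,):
        Y=np.array([atz(p,u,v,z+.001)[:2] for v,u in np.argwhere(y)])
        hull=cv2.convexHull(cv2.findNonZero((g).astype(np.uint8)))[:,0]
        hull=np.array([q for q in hull if q[0]<508 and q[1]>3])
        Q=np.array([atz(p,u,v,z)[:2] for u,v in hull])
        A=np.c_[2*Q,np.ones(len(Q))];x=np.linalg.lstsq(A,(Q**2).sum(1),rcond=None)[0];c=x[:2]
        m=Y.mean(0);r=np.linalg.norm(Y-m,axis=1);d=np.linalg.norm(Y-[.488,.207],axis=1)
        st=Y[d<.098];bar=Y[d>.105]
        l=cv2.fitLine(st.astype(np.float32),cv2.DIST_L2,0,1e-4,1e-4).ravel()
        v=bar.mean(0)-np.array([.488,.207])
        v2=bar.mean(0)-st.mean(0)
        print(n,'mat',c.round(4),np.sqrt(x[2]+c@c).round(4),'line',np.degrees(np.arctan(l[1]/l[0])).round(1),'c->bar',np.degrees(np.arctan2(v[1],v[0])).round(1),np.linalg.norm(v).round(3),'st->bar',np.degrees(np.arctan2(v2[1],v2[0])).round(1))
for nm,px,z in(('bottle',(136,172),.0),('mill',(372,172),0),('jar',(280,138),0)):print(nm,atz(T0,*px,z)[:2])
```

```text
W mat [0.4857 0.2077] 0.0868 line -11.3 c->bar -14.9 0.112 st->bar -13.7
T0 mat [0.4872 0.207 ] 0.0837 line -13.3 c->bar -13.7 0.111 st->bar -12.7
S mat [0.4915 0.2056] 0.0862 line -13.7 c->bar nan nan st->bar nan
bottle [0.62792656 0.47715324]
mill [ 0.62321732 -0.46902159]
jar [ 0.76496825 -0.10297209]<stdin>:18: RuntimeWarning: Mean of empty slice.
  ret = um.true_divide(
<stdin>:19: RuntimeWarning: Mean of empty slice.
```

Mat (0.488, 0.207), pointer yaw −13.5°. I turn about +92.5° about the tool z here, clear of everything, then carry.

jog_arm(
  commands=[1,0,0,0,0.5,1,0,0,0,1,1,0,0,0,1.5,1,0,0,0,2,1,0,0,0,3,1,0,0,0,4,1,0,0,0,4,1,0,0,0,4,1,0,0,0,4,1,0,0,0,4,1,0,0,0,4,1,0,0,0,4,1,0,0,0,4,1,0,0,0,3,1,0,0,0,2,1,0,0,0,1,1,0,0,0,0.5,1,0,0,0,0,1,0,0,0,0],
)

```text
t: 11.38
tool_pos: [0.5232, -0.1526, 0.2241]
orientation: [3.016, 0.879, -0.0]
force: [0.6, 0.1, -4.6]
opening: 0.0157
```

```bash
cat > look.py <<'E'
from h import *
import sys
def look(k,bx=(110,290,170,410)):
    W=robot.read_camera('wrist');S=robot.read_camera('side')
    s=robot.read_state();M=R.from_rotvec(s['orientation']).as_matrix();print(s['t'],s['tool_pos'].round(4),np.degrees(np.arctan2(M[1,0],M[0,0])).round(2),s['force'].round(1),s['opening'].round(4),s['q'].round(2))
    a=S['img'][bx[0]:bx[1],bx[2]:bx[3]]
    cv2.imwrite(f'pics/l{k}.png',np.hstack([cv2.resize(W['img'],(400,300)),cv2.resize(a,(400,300),interpolation=2)]))
look(sys.argv[1])
E
python3 look.py 5
```

```text
Traceback (most recent call last):
  File "look.py", line 8, in <module>
    look(sys.argv[1])
    ~~~~^^^^^^^^^^^^^
  File "look.py", line 5, in look
    s=robot.read_state();M=R.from_rotvec(s['orientation']).as_matrix();print(s['t'],s['tool_pos'].round(4),np.degrees(np.arctan2(M[1,0],M[0,0])).round(2),s['force'].round(1),s['opening'].round(4),s['q'].round(2))
                                                                                                                                                                              ^^^^^^^^^^^^^^^^^^
AttributeError: 'float' object has no attribute 'round'
```

```bash
sed -i "s/s\['opening'\].round(4)/s['opening']/" look.py; python3 look.py 5
```

```text
11.5833 [ 0.5233 -0.1526  0.2241] 32.48 [ 0.1 -0.1 -4.1] 0.015479080049474406 [-0.38 -0.02  1.63  0.    1.53 -0.94]
```

View pics/l5.png

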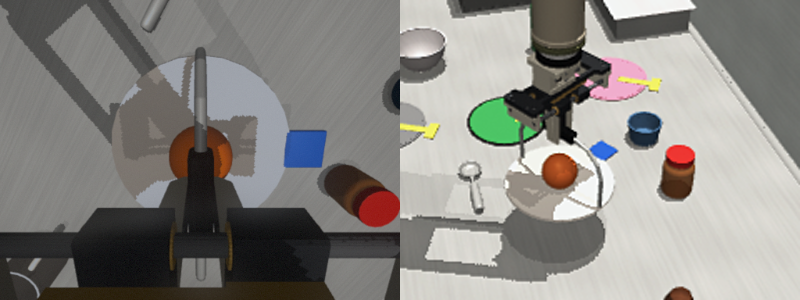

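Half turned, with the dish rigid in the grip and the orange in the middle. The tab (305,148 in the wrist view) heads towards the jar, but passes above and short of it. I continue.

jog_arm(
  commands=[1,0,0,0,0.5,1,0,0,0,1,1,0,0,0,1.5,1,0,0,0,2,1,0,0,0,3,1,0,0,0,4,1,0,0,0,4,1,0,0,0,4,1,0,0,0,4,1,0,0,0,4,1,0,0,0,4,1,0,0,0,4,1,0,0,0,3.5,1,0,0,0,3,1,0,0,0,2,1,0,0,0,1,1,0,0,0,0.5,1,0,0,0,0,1,0,0,0,0],
)

```text
t: 13.17
tool_pos: [0.5233, -0.1526, 0.2241]
orientation: [3.12, -0.369, 0.0]
force: [0.2, 0.1, -4.4]
opening: 0.0157
```

```bash
python3 look.py 6
```

```text
13.2667 [ 0.5232 -0.1526  0.2241] -13.51 [-0.1 -0.5 -4.4] 0.01559859779453257 [-0.38 -0.02  1.63 -0.    1.53 -0.14]
```

View pics/l6.png

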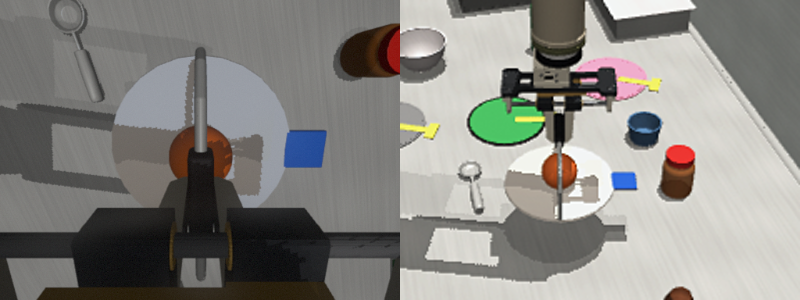

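Tab now points along −13.5° and the orange is still central. Carrying gently: 0.35 of x per y in the tool axes, in three calls.

jog_arm(
  commands=[1,-0.0003,-0.001,0,0,1,-0.0007,-0.002,0,0,1,-0.001,-0.003,0,0,1,-0.0014,-0.004,0,0,1,-0.0018,-0.005,0,0,1,-0.0021,-0.006,0,0,1,-0.0024,-0.007,0,0,1,-0.0028,-0.008,0,0,1,-0.0031,-0.009,0,0,1,-0.0035,-0.01,0,0,1,-0.0035,-0.01,0,0,1,-0.0035,-0.01,0,0,1,-0.0035,-0.01,0,0,1,-0.0035,-0.01,0,0,1,-0.0035,-0.01,0,0,1,-0.0035,-0.01,0,0,1,-0.0035,-0.01,0,0,1,-0.0035,-0.01,0,0,1,-0.0035,-0.01,0,0,1,-0.0035,-0.01,0,0],
)

```text
t: 14.93
tool_pos: [0.5068, 0.0118, 0.2241]
orientation: [3.12, -0.37, -0.0]
force: [-0.2, -0.2, -3.7]
opening: 0.016
```

jog_arm(
  commands=[1,-0.0035,-0.01,0,0,1,-0.0035,-0.01,0,0,1,-0.0035,-0.01,0,0,1,-0.0035,-0.01,0,0,1,-0.0035,-0.01,0,0,1,-0.0035,-0.01,0,0,1,-0.0035,-0.01,0,0,1,-0.0035,-0.01,0,0,1,-0.0035,-0.01,0,0,1,-0.0035,-0.01,0,0,1,-0.0035,-0.01,0,0,1,-0.0035,-0.01,0,0,1,-0.0035,-0.01,0,0,1,-0.0035,-0.01,0,0,1,-0.0031,-0.009,0,0,1,-0.0028,-0.008,0,0,1,-0.0024,-0.007,0,0,1,-0.0021,-0.006,0,0,1,-0.0018,-0.005,0,0,1,-0.0014,-0.004,0,0],
)

```text
t: 16.6
tool_pos: [0.4879, 0.1999, 0.2241]
orientation: [3.12, -0.37, -0.0]
force: [0.4, -0.5, -4.5]
opening: 0.0153
```

jog_arm(
  commands=[1,-0.001,-0.003,0,0,1,-0.0007,-0.002,0,0,1,-0.0003,-0.001,0,0,1,0,0,0,0,1,0,0,0,0,1,0,0,0,0,1,0,0,0,0],
)

```text
t: 17.18
tool_pos: [0.4875, 0.2055, 0.2242]
orientation: [3.12, -0.371, 0.0]
force: [0.7, -0.3, -4.5]
opening: 0.0159
```

```bash
python3 look.py 7
python3 - <<'E'
from h import *
p=robot.read_camera('top');cv2.imwrite('pics/t7.png',cv2.resize(p['img'][130:270,140:320],None,fx=4,fy=4,interpolation=2))
E
```

```text
17.2833 [0.4875 0.2056 0.2242] -13.55 [ 0.1 -0.  -4.3] 0.015896100146242893 [ 0.3  -0.06  1.68 -0.    1.53  0.54]
```

View pics/l7.png

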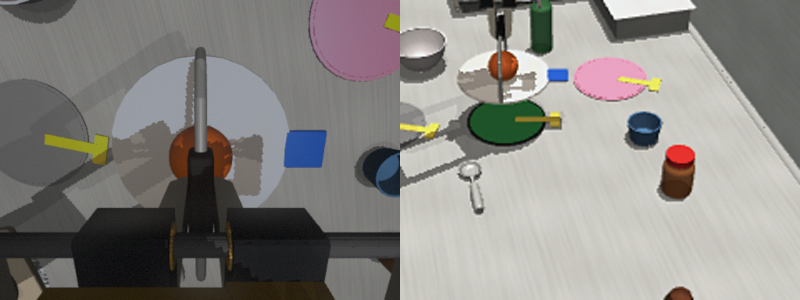

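View pics/t7.png

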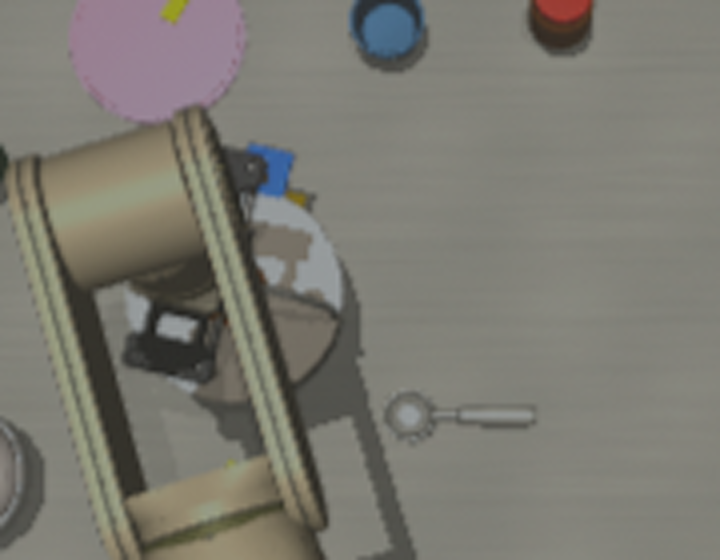

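The dish is over the green mat, with the tab (558,75 in the side crop) above the yellow pointer (553,119). A final numeric check of orange offset, tilt and stillness:

Run:
```python
from h import *
for k in range(3):
    W=robot.read_camera('wrist');S=robot.read_camera('side')
    s=robot.read_state()
    z=s['tool_pos'][2]-.119
    def mk(p,lo,hi,box,sat=120):
        h=cv2.cvtColor(p['img'],cv2.COLOR_BGR2HSV).astype(int);m=np.zeros(h.shape[:2],bool);m[box[0]:box[1],box[2]:box[3]]=1
        return (m&(h[...,0]>=lo)&(h[...,0]<=hi)&(h[...,1]>sat)).astype(np.uint8)
    o=mk(S,0,14,(130,165,210,260),150);(c,r)=cv2.minEnclosingCircle(cv2.findNonZero(o))
    bs=cv2.minAreaRect(cv2.findNonZero(mk(S,100,125,(140,175,245,280))))
    bw=cv2.minAreaRect(cv2.findNonZero(mk(W,100,125,(140,230,350,440))))
    ow=mk(W,0,14,(140,250,190,320),150);cw,rw=cv2.minEnclosingCircle(cv2.findNonZero(ow))
    Xo,e=tri([ray(S,*c),ray(W,*cw)]);Xt,e2=tri([ray(S,*bs[0]),ray(W,*bw[0])])
    v=Xt[:2]-s['tool_pos'][:2]
    print(s['t'],'orange',Xo.round(4),np.round(e,4),'off',np.linalg.norm(Xo[:2]-s['tool_pos'][:2]).round(4),'z over dish',Xo[2]-z,'tab',Xt.round(4),np.round(e2,4),'z over',Xt[2]-z,np.degrees(np.arctan2(v[1],v[0])),np.linalg.norm(v),s['tool_pos'].round(4))
```

```text
17.4333 orange [0.4873 0.2057 0.1522] [0.0007 0.0007] off 0.0001 z over dish 0.04704427558028701 tab [0.6029 0.1788 0.1254] [0.001 0.001] z over 0.020279922974786924 -13.11566763625783 0.11857119622546396 [0.4874 0.2057 0.2241]
17.5333 orange [0.4873 0.2058 0.1521] [0.0007 0.0007] off 0.0001 z over dish 0.046977634366540705 tab [0.6029 0.1788 0.1254] [0.001 0.001] z over 0.020231376737595674 -13.11065065340241 0.11856794517975343 [0.4874 0.2057 0.2242]
17.6333 orange [0.4873 0.2058 0.1522] [0.0008 0.0008] off 0.0001 z over dish 0.047003301530699565 tab [0.6029 0.1788 0.1254] [0.001 0.001] z over 0.020201501278631656 -13.105834205955752 0.1185809261122433 [0.4874 0.2057 0.2242]
```

Everything checks out and the dish is still, so I'm handing in.

```bash
python3 -c "
from plant import robot
print(robot.close_job())"
```

```text
the job is handed in; nothing more can be done
None
```

The job is handed in: the dish is held still and level over the green mat, with its blue tab along the yellow pointer. I took it by the black grip, lifted it about 105 mm straight up, turned it about 92.5° clockwise beside the mat and carried it over. That took about 17.6 s of the 56 s.

The last checks, from the side and wrist cameras:

| Check | Measured | Allowed |
|---|---|---|
| Dish centre (from the tool position) to mat centre | about 1–2 mm | 35 mm |
| Tab direction against the pointer | −13.1° against about −13.5° | 10° |
| Underside above the counter | about 105 mm (about 102 mm above the mat) | 50–160 mm |
| Orange from the dish centre | under 1 mm | 18 mm |

- **Level and still:** The tab and orange sat at their expected heights above the underside to within about 2 mm, so the dish is level. The readings did not change over three checks.
- **Grip:** The fingers held the bar at about 16 mm opening with a 45 N grip setting.
- **Other items:** I saw nothing else on the counter moved. I checked this by eye, not by measuring each item.
- **Disagreements:** The three mat measurements differed by up to about 6 mm, and single fits of the pointer angle ranged from −11° to −15°. Both are well inside the limits. My first attempt to outline the grip bar in the wrist picture failed, so I re-measured it from an enlarged crop.

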